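# Let the lime out of the fruit dispenser

### The arm

A 7-joint arm with a two-finger parallel gripper is mounted at the origin on a cart in front of the work surface, level with it; the furniture and walls round the work are solid. World frame = base frame: x ahead of the robot, y to its left, z up, the work surface at z = 0. Lengths are in mm, angles in rad, forces in N, time in s.
With the tool pointing down it reaches from about 425 to 875 mm from the base axis. Payload 4.7 kg.
Tool frame: the origin (TCP) lies at the very end of the fingers, on their centre line; the grasp point (between the pads) lies arm.tcp_to_grasp behind it (arm.tcp_to_grasp is the distance from the TCP to the grasp point, in mm); z points along the fingers, y is the line along which they close (so a half turn about z gives the same grasp; the last joint's range is limited). The gripper opens to 87 mm and grips with 3 to 60 N. Pads are 19 mm wide; open, the fingers measure 117 mm over their backs; the gripper's body (75 mm by 190 mm) begins 51 mm behind the grasp point.
Start: joints at [1.362, 0.321, -0.07, 1.45, 0.023, 1.371, -0.057], TCP at [143.602, -633.959, 222.587] pointing down, gripper open.
Joint ranges: [-2.86, 2.86], [-0.3, 2.09], [-1.38, 1.24], [0.06, 2.45], [-1.56, 4.7], [0.09, 2.05], [-2.69, 2.69]. Speed limits (rad/s): [2.57, 2.57, 3.14, 3.14, 3.14, 3.14, 3.14].

### API

Orientations are given as [roll, pitch, yaw] about the fixed x, y, z axes, in that order (R = Rz(yaw) Ry(pitch) Rx(roll)).
In Python, from station import status, imaging, job, arm gives the robot as it stands. The module is installed in compiled form; this text tells all that it offers.
- The arm moves only by the tool drive_tool, never from a script. Its argument "motion" is a list of rows, each an object of numbers: "grip": the gripper command: -1 is fully open, 1 is shut, values between are in proportion; "tx", "ty", "tz": the shift along the tool's x, y, z in mm; "twist": the turn about the tool's z in rad. In form: [{"grip": .., "tx": .., "ty": .., "tz": .., "twist": ..}, ...]. A call has 1 to 12 rows; each row shifts and turns the commanded pose from where the row before left it, along the tool's axes as they then stand; what a row does not reach is not made up. A row lasts 1/12 s, in which the tool goes at most 41.7 mm and 7.16 degrees, less where a joint would pass 70% of its speed; a pose out of reach is approached as far as the arm can. A call with a gripper value outside its range is refused whole. The fingers move at their own pace and stop on an object; "squeeze" is the grip in N (left out, the last holds). Time passes only in rows, so rows that do not move let the fingers close. It gives the time, the measured TCP pose, the force, the opening and the grip force at its end, in the units of the state.
- status.get_state(): the state, without advancing time (a new reading comes with each control period).
- imaging.snapshot(name): name is "scene" or "side" or "wrist"; returns a dict with "color" (384x512x3 uint8, red, green, blue), "fx", "fy", "cx", "cy" (pixels), "R" (3x3) and "t" (3): a world point X has camera coordinates R X + t. Camera axes: x right, y down, z forward; pixel columns grow to the right and rows downward; lengths in mm; the calibration is good to about 2 mm. A picture is of the moment at which its call begins. There is no depth.
- job.job_done(): hands the job in; it is judged then, once.
The state is a dict: "time": time; "joint_positions": joint angles; "joint_vel": joint speeds; "effort": joint torques, N m; "tcp_pos": TCP position; "orientation": TCP orientation; "wrist_force": force on the tool from outside, world axes, zero at the start; "moment": the same for the moment, N m; "finger_gap": opening from 0.0 (shut) to 1.0 (fully open); "grasp_force": force on a finger pad.
Only numpy, scipy, OpenCV 4.12 (cv2) and the standard library are available. Lean on these libraries where they do the work, as an engineer would, in place of code of your own. Each camera call takes 0.05 s, during which the arm holds its last target. There are 200 camera calls.

### The job

With the fingertips, push the dispenser's sliding tray all the way over to its stop in front of the lane that holds the lime. Then press down the paddle of that lane's lever so that its gate lifts and the lime rolls into the tray, and let the lever come up again so the gate is shut. Do not touch the lime or the garlic, keep the garlic's gate shut with the garlic in its lane, and leave the things standing around where they are.

Things in the scene. Friction and masses are not known exactly. Their poses are not given: they have to be found in the camera images.
- dispenser: fixed wooden two-lane fruit dispenser, base 265 x 206 mm, 180 mm high; origin on the worktop. x axis: up the lanes, from tray to paddles; y: across, from the near to the far lane; z up. The tray is at the robot's left, the paddles at its right, give or take 15 degrees. A gate plate hangs across each lane's lower end.
- lane_far (a point): point on the sloping floor (smooth slippery metal), middle of the far lane, at dispenser x = -10 mm, y = +43 mm, 63 mm above the worktop. The lane is 78 mm wide and slopes down at 25 degrees to its lower end at x = -55 mm, 42 mm up.
- lane_near (a point): point on the sloping floor (smooth slippery metal), middle of the near lane, at dispenser x = -10 mm, y = -43 mm, 63 mm above the worktop. The lane is 78 mm wide and slopes down at 25 degrees to its lower end at x = -55 mm, 42 mm up.
- tray (a joint): slide of the aluminium catch tray along the dispenser's y (m): 0 = half-way between the lanes, +0.043 = at its stop in front of the far lane, -0.043 = at its stop in front of the near lane. It starts near 0. About 2 N moves it and it stays where it is left.
- tray_tab (a point): middle of the top of the upright tab fixed to the outer end of the tray, away from the lanes: 26 mm (along dispenser x) x 14 mm (along dispenser y), 91 mm tall, top 105 mm above the worktop, free on both sides: push its side to slide the tray
- tray_floor (a point): middle of the tray's smooth floor, 28 mm above the worktop; the floor slopes down 11 degrees towards the tab; axes as the dispenser's. The tray is 92 mm (x) x 84 mm (y) with walls 44 mm high, only 18 mm on the side of the lanes
- lever_far (a joint): tilt of the rocking lever over the far lane (rad): 0 = gate shut (paddle up), 0.55 = end stop, gate fully up. What waits there can roll out above about 0.2. A spring shuts it again; the paddle needs about 2 N to start and 4 N at the stop. 
- lever_near (a joint): tilt of the rocking lever over the near lane (rad): 0 = gate shut (paddle up), 0.55 = end stop, gate fully up. What waits there can roll out above about 0.2. A spring shuts it again; the paddle needs about 2 N to start and 4 N at the stop. 
- paddle_far (a point): middle of the top face of the press paddle of the far lane's lever, a 50 mm (along the lane) x 36 mm plate behind the rear board, away from the tray. 187 mm above the worktop when up; at the stop it is about 50 mm lower and under 10 mm further along. The lever's axle is 93 mm from it towards the tray, 165 mm up. The paddles are 86 mm apart.
- paddle_near (a point): middle of the top face of the press paddle of the near lane's lever, a 50 mm (along the lane) x 36 mm plate behind the rear board, away from the tray. 187 mm above the worktop when up; at the stop it is about 50 mm lower and under 10 mm further along. The lever's axle is 93 mm from it towards the tray, 165 mm up. The paddles are 86 mm apart.
- lime_center (a point): centre of the lime (green, nearly round, 55 x 47 x 48 mm); it waits against the gate in one of the two lanes, under the lever's beam
- garlic_center (a point): centre of the garlic bulb (pale, with a pointed neck, 53 mm across and high); it waits in the other lane and must stay there
- onion: red onion, 64x67x71 mm; bystander, loose, on the worktop beside the dispenser; origin at the centre of its underside
- tomato: tomato, 69x69x71 mm; bystander, loose, on the worktop beside the dispenser; origin at the centre of its underside
- matchbox: small flat matchbox, 35x52x14 mm; bystander, loose, on the worktop beside the dispenser; origin at the centre of its underside
- teaspoon: steel teaspoon, 132x26x9 mm; bystander, loose, on the worktop beside the dispenser; origin at the centre of its underside
- katori: small round steel bowl, 94 across, 38 mm; bystander, loose, on the worktop beside the dispenser; origin at the centre of its underside
- spice_jar: round spice jar with a green cap, 46 across, 106 mm; bystander, loose, on the worktop beside the dispenser; origin at the centre of its underside

How it is judged (in metres and radians):
On the way, in this order (a step that is already met when the one before it is completed fails the run):
1. the tray is at its stop (within 6 mm) in front of the lime's lane, the lime still waiting behind its shut gate (((y of lime_center in the frame of dispenser above 0.005 m and value of joint tray above 0.037 m) or (y of lime_center in the frame of dispenser below -0.005 m and value of joint tray below -0.037 m)) and x of lime_center in the frame of dispenser above -0.056 m and value of joint each of lever_far, lever_near below 0.08 rad), for 0.2 s.
2. the lever of the lime's lane is pressed so its gate lifts, the tray still in front (((y of lime_center in the frame of dispenser above 0.005 m and value of joint tray above 0.037 m) or (y of lime_center in the frame of dispenser below -0.005 m and value of joint tray below -0.037 m)) and ((y of lime_center in the frame of dispenser above 0 m and value of joint lever_far above 0.12 rad) or (y of lime_center in the frame of dispenser below 0 m and value of joint lever_near above 0.12 rad))), for 0.02 s.
3. the lime lies in the tray (x of lime_center in the frame of tray_floor between -0.046 and 0.046 m and y of lime_center in the frame of tray_floor between -0.04 and 0.04 m and z of lime_center in the frame of tray_floor between 0.008 and 0.036 m), for 0.2 s.
At the end, for the whole second after the job is handed in: The lime lies at rest on the tray's floor, within its walls; the tray is within 6 mm of its stop in front of the lane the lime came from; both levers are back up within 0.05 rad, gates shut; the garlic is still behind its gate (all of step 3 and ((y of lime_center in the frame of dispenser above 0.005 m and value of joint tray above 0.037 m) or (y of lime_center in the frame of dispenser below -0.005 m and value of joint tray below -0.037 m)) and x of garlic_center in the frame of dispenser above -0.056 m and value of joint each of lever_far, lever_near below 0.05 rad and linear speed of lime below 0.03 m/s); the robot touches nothing.
It fails at once if the garlic's gate is opened (lever over 0.15 rad) (x of garlic_center in the frame of dispenser above -0.056 m and ((y of garlic_center in the frame of dispenser above 0 m and value of joint lever_far above 0.15 rad) or (y of garlic_center in the frame of dispenser below 0 m and value of joint lever_near above 0.15 rad))).
It fails at once if the lime or the garlic is touched by the robot (contact force between any of the fingers, the arm and lime above 0.5 N or contact force between any of the fingers, the arm and garlic above 0.5 N).
It fails at once if the lime or the garlic is lifted or carried (centre over 0.15 m high) (height (world z) of any of lime_center, garlic_center above 0.15 m).
It fails at once if a bystander is moved by more than 25 mm (distance of any of onion, tomato, matchbox, teaspoon, katori, spice_jar from where it was at the start of the episode above 0.025 m).
It also fails if it takes over 48 s, if anything falls off the work surface, if the arm or the gripper's body presses on something with over 40 N, if the wrist force passes 120 N, or if a joint passes its speed limit or range.

## Working session

There is one attempt and no reset: what is moved stays moved. The work goes in short steps, Python scripts to look and compute and a tool call to move; the robot and the scene stay as the last step left them, time stands still between calls to the robot, and variables do not carry over. Pictures are saved under pics/ and viewed, at most 10 in all, crops included, and the job is handed in when it is done.

Besides the shell and the picture viewer there is one more tool, called after "Emit:" by a JSON object that holds its "api" and its "payload", one argument or row to a line. drive_tool: Moves the arm, as the interface text tells. Its arguments: {"type":"object","properties":{"motion":{"type":"array"},"squeeze":{"type":"number"}},"required":["motion"]}

```bash
mkdir -p pics && cat > h.py <<'E'
import numpy as np, cv2
from station import status, imaging, job, arm
def snap(n,f):
    s=imaging.snapshot(n); cv2.imwrite(f'pics/{f}.png',s['color'][:,:,::-1]); np.save(f'{f}.npy',s,allow_pickle=True); return s
def load(f): return np.load(f'{f}.npy',allow_pickle=True).item()
def ray(s,u,v):
    R=np.array(s['R']);t=np.array(s['t']); d=R.T@np.array([(u-s['cx'])/s['fx'],(v-s['cy'])/s['fy'],1]); return -R.T@t,d
def onz(s,u,v,z):
    c,d=ray(s,u,v); return c+d*(z-c[2])/d[2]
def proj(s,X):
    p=np.array(s['R'])@np.array(X,float)+np.array(s['t']); return [round(s['fx']*p[0]/p[2]+s['cx'],1),round(s['fy']*p[1]/p[2]+s['cy'],1)]
E
python3 - <<'E'
from h import *
a=snap('scene','scene0');b=snap('side','side0')
cv2.imwrite('pics/both.png',cv2.resize(np.vstack([a['color'],b['color']])[:,:,::-1],None,fx=.78,fy=.78))
st=status.get_state();print(st, arm.tcp_to_grasp)
for s in(a,b):print(ray(s,256,192))
E
```

```text
{'time': 0.1, 'joint_positions': array([ 1.36209549,  0.32172992, -0.07008603,  1.45153678,  0.02262445,
        1.37080172, -0.05691899]), 'joint_vel': array([ 0.001218  , -0.00117887, -0.00022633, -0.00288075, -0.00137926,
       -0.00193401, -0.00030618]), 'effort': array([-2.74800709e-05, -4.92570913e+01, -4.05625524e-01, -3.13400245e+01,
       -6.41582930e-02,  3.94450827e-02,  7.95676988e-05]), 'tcp_pos': array([ 143.46242848, -633.46973817,  221.59135919]), 'orientation': array([-3.13990757e+00,  1.16394821e-04,  2.22815551e-01]), 'wrist_force': array([ 0.57361341, -1.40825399, -0.30562677]), 'moment': array([-0.01368865,  0.04092317, -0.02536672]), 'grasp_force': 0.0, 'finger_gap': 1.0008494868128235} 18.700000000000003
(array([ -81.77588321, -401.77569804,  532.47733628]), array([ 0.76620103,  0.45821826, -0.45056773]))
(array([556.99484573, 699.20392768, 607.36110151]), array([ 0.02921687, -0.81940519, -0.57248249]))
```

View pics/scene0.png

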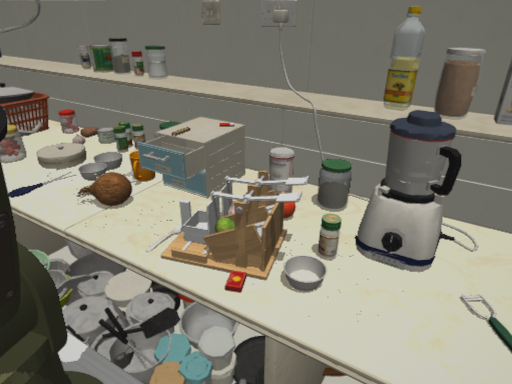

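View pics/side0.png

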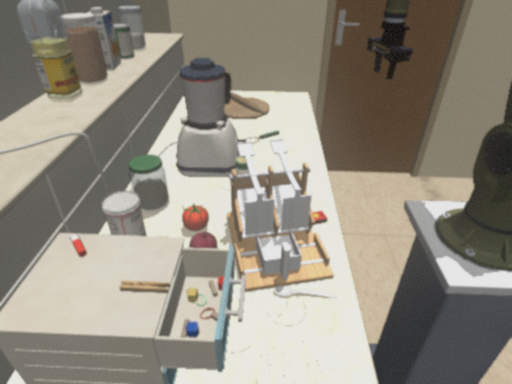

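The scene view shows the dispenser near (235,225), with a green lime at (226,226), apparently in the near lane. The side view shows the dispenser at (275,230), with paddles at (245,150) and (279,147). I'll zoom in on both.

```bash
python3 - <<'E'
from h import *
a=load('scene0')['color'][165:295,145:335,::-1];b=load('side0')['color'][130:305,180:340,::-1]
cv2.imwrite('pics/ca.png',cv2.resize(a,None,fx=4,fy=4,interpolation=2))
cv2.imwrite('pics/cb.png',cv2.resize(b,None,fx=3.4,fy=3.4,interpolation=2))
E
```

```text
(no output)
```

View pics/ca.png

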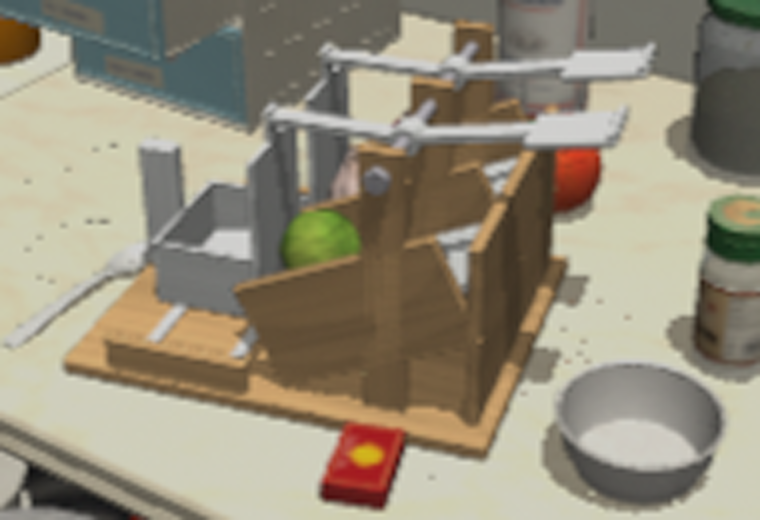

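View pics/cb.png

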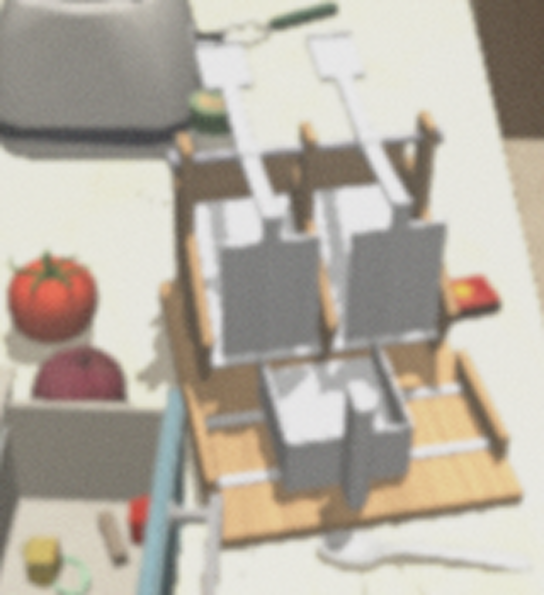

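The lime is in the near lane, at crop (320,240) in the scene view. The garlic is behind the far gate. Next I'll locate the dispenser.

```bash
python3 - <<'E'
from h import *
a=load('scene0');b=load('side0')
A=lambda u,v:(145+u/4,165+v/4)
B=lambda u,v:(180+u/3.4,130+v/3.4)
def tri(p,q):
    c1,d1=ray(a,*p);c2,d2=ray(b,*q)
    M=np.array([d1,-d2]).T; k=np.linalg.lstsq(M,c2-c1,rcond=None)[0]
    return ((c1+k[0]*d1+c2+k[1]*d2)/2).round(1),(c1+k[0]*d1-c2-k[1]*d2).round(1)
for n,p,q,z in [('tab',A(160,147),B(363,402),105),('padN',A(578,128),B(337,57),187),('padF',A(607,64),B(226,68),187)]:
    print(n,tri(p,q),onz(a,*p,z).round(1),onz(b,*q,z).round(1))
for p in [(65,365),(490,455),(567,262)]: print(onz(a,*A(*p),14).round(1))
for p in [(220,535),(520,490)]: print('s',onz(b,*B(*p),14).round(1))
for p in [(362,470)]: print('matchbox',onz(a,*A(*p),10).round(1))
for p in [(640,400),(735,360)]: print('katori,jar',onz(a,*A(*p),20).round(1))
E
```

```text
tab (array([512.8, 165.6,  97. ]), array([ 2.7, -1.7,  1.5])) [504.2 155.3 105. ] [512.2 175.6 105. ]
padN (array([ 528.3, -118.2,  182.5]), array([ 1.7, -1.1,  2.1])) [ 523.1 -121.5  187. ] [ 527.8 -107.   187. ]
padF (array([611.1, -96.2, 181.9]), array([ 1. , -0.7,  1.4])) [ 603.  -100.3  187. ] [609.9 -85.  187. ]
[392.5 140.7  14. ]
[ 455.2 -112.    14. ]
[649.4 -60.7  14. ]
s [596.6 203.2  14. ]
s [404.8 157.1  14. ]
matchbox [412.4 -57.1  10. ]
katori,jar [ 534.5 -164.6   20. ]
katori,jar [ 598.6 -196.9   20. ]
```

```bash
python3 - <<'E'
from h import *
a=load('scene0');b=load('side0')
def tri(p,q):
    c1,d1=ray(a,*p);c2,d2=ray(b,*q)
    k=np.linalg.lstsq(np.array([d1,-d2]).T,c2-c1,rcond=None)[0]
    return ((c1+k[0]*d1+c2+k[1]*d2)/2).round(0),np.linalg.norm(c1+k[0]*d1-c2-k[1]*d2).round(1)
print('drawer',tri((186,166),(233,246)),tri((143,143),(222,350)))
print('gate end N',tri((145+275/4,165+115/4),(180+400/3.4,130+205/3.4)),'F',tri((145+330/4,165+52/4),(180+275/3.4,130+215/3.4)))
print('blender top',tri((421,122),(203,68)),'blender base',onz(a,372,250,0),onz(a,430,262,0))
E
python3 - <<'E'
import cv2
a=cv2.imread('pics/scene0.png')[100:200,120:260];b=cv2.imread('pics/side0.png')[220:384,150:260]
import numpy as np
a=cv2.resize(a,None,fx=3.2,fy=3.2,interpolation=2);b=cv2.resize(b,None,fx=3,fy=3,interpolation=2)
c=np.zeros((max(a.shape[0],b.shape[0]),a.shape[1]+b.shape[1],3),'uint8');c[:a.shape[0],:a.shape[1]]=a;c[:b.shape[0],a.shape[1]:]=b
cv2.imwrite('pics/cd.png',c)
E
```

```text
drawer (array([610., 232., 153.]), np.float64(14.6)) (array([619., 429., 168.]), np.float64(24.4))
gate end N (array([488.,  51., 163.]), np.float64(1.0)) F (array([569.,  70., 165.]), np.float64(1.3))
blender top (array([ 747., -316.,  323.]), np.float64(1.2)) blender base [ 702.28569994 -273.96231297    0.        ] [ 727.26104338 -405.71470208    0.        ]
```

View pics/cd.png

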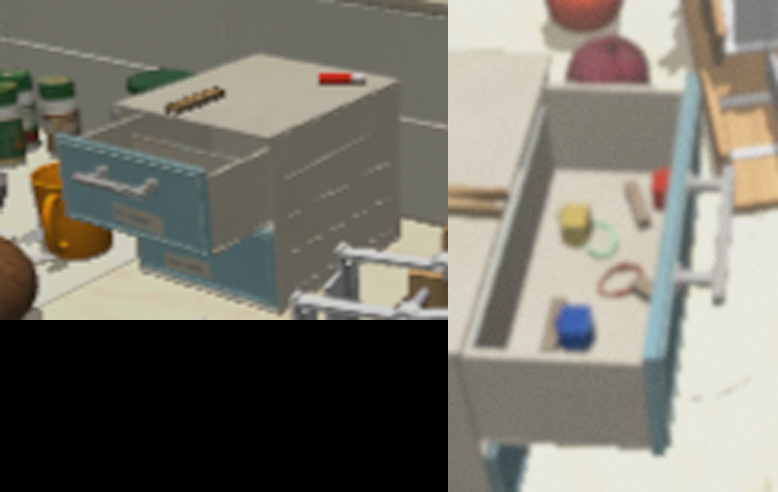

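Emit:
{"api": "drive_tool", "payload": {
  "motion": [
    {"grip": 1,"tx": 25,"ty": -14.2,"tz": -6},
    {"grip": 1,"tx": 25,"ty": -14.2,"tz": -6},
    {"grip": 1,"tx": 25,"ty": -14.2,"tz": -6},
    {"grip": 1,"tx": 25,"ty": -14.2,"tz": -6},
    {"grip": 1,"tx": 25,"ty": -14.2,"tz": -6},
    {"grip": 1,"tx": 25,"ty": -14.2,"tz": -6},
    {"grip": 1,"tx": 25,"ty": -14.2,"tz": -6},
    {"grip": 1,"tx": 25,"ty": -14.2,"tz": -6},
    {"grip": 1,"tx": 25,"ty": -14.2,"tz": -6},
    {"grip": 1,"tx": 25,"ty": -14.2,"tz": -6},
    {"grip": 1,"tx": 25,"ty": -14.2,"tz": -6},
    {"grip": 1,"tx": 25,"ty": -14.2,"tz": -6}
  ],
  "squeeze": 20
}}

```text
$.motion[0]: bad value
```

Emit:
{"api": "drive_tool", "payload": {
  "motion": [
    {"grip": 1,"tx": 15.5,"ty": -30.7},
    {"grip": 1,"tx": 15.5,"ty": -30.7},
    {"grip": 1,"tx": 15.5,"ty": -30.7},
    {"grip": 1,"tx": 15.5,"ty": -30.7},
    {"grip": 1,"tx": 15.5,"ty": -30.7},
    {"grip": 1,"tx": 15.5,"ty": -30.7},
    {"grip": 1,"tx": 15.5,"ty": -30.7},
    {"grip": 1,"tx": 15.5,"ty": -30.7},
    {"grip": 1,"tx": 15.5,"ty": -30.7},
    {"grip": 1,"tx": 15.5,"ty": -30.7},
    {"grip": 1,"tx": 15.5,"ty": -30.7},
    {"grip": 1,"tx": 15.5,"ty": -30.7}
  ]
}}

```text
$.motion[0]: bad value
```

Emit:
{"api": "drive_tool", "payload": {
  "motion": [
    {"grip": 1,"twist": -0.1225},
    {"grip": 1,"twist": -0.1225},
    {"grip": 1,"twist": -0.1225},
    {"grip": 1,"twist": -0.1225},
    {"grip": 1,"twist": -0.1225},
    {"grip": 1,"twist": -0.1225},
    {"grip": 1,"twist": -0.1225},
    {"grip": 1,"twist": -0.1225},
    {"grip": 1,"twist": -0.1225},
    {"grip": 1,"twist": -0.1225},
    {"grip": 1,"twist": -0.1225},
    {"grip": 1}
  ]
}}

```text
$.motion[0]: bad value
```

All three calls were refused, so I'll try a row with every key given.

Emit:
{"api": "drive_tool", "payload": {
  "motion": [
    {"grip": 1.0,"tx": 25.0,"ty": -14.2,"tz": -6.0,"twist": 0.0}
  ],
  "squeeze": 20
}}

```text
time: 0.18
tcp_pos: [158.0, -616.7, 226.0]
orientation: [-3.139, 0.005, 0.214]
wrist_force: [-0.4, -0.1, -0.1]
finger_gap: 0.975
grasp_force: 0.0
```

Emit:
{"api": "drive_tool", "payload": {
  "motion": [
    {"grip": 1,"tx": 25,"ty": -14.2,"tz": -6,"twist": 0},
    {"grip": 1,"tx": 25,"ty": -14.2,"tz": -6,"twist": 0},
    {"grip": 1,"tx": 25,"ty": -14.2,"tz": -6,"twist": 0},
    {"grip": 1,"tx": 25,"ty": -14.2,"tz": -6,"twist": 0},
    {"grip": 1,"tx": 25,"ty": -14.2,"tz": -6,"twist": 0},
    {"grip": 1,"tx": 25,"ty": -14.2,"tz": -6,"twist": 0},
    {"grip": 1,"tx": 25,"ty": -14.2,"tz": -6,"twist": 0},
    {"grip": 1,"tx": 25,"ty": -14.2,"tz": -6,"twist": 0},
    {"grip": 1,"tx": 25,"ty": -14.2,"tz": -6,"twist": 0},
    {"grip": 1,"tx": 25,"ty": -14.2,"tz": -6,"twist": 0},
    {"grip": 1,"tx": 25,"ty": -14.2,"tz": -6,"twist": 0}
  ]
}}

```text
time: 1.1
tcp_pos: [399.2, -400.2, 294.5]
orientation: [-3.141, 0.001, 0.223]
wrist_force: [0.8, -0.3, 0.5]
finger_gap: 0.172
grasp_force: 0.0
```

Emit:
{"api": "drive_tool", "payload": {
  "motion": [
    {"grip": 1,"tx": 15.5,"ty": -30.7,"tz": 0,"twist": 0},
    {"grip": 1,"tx": 15.5,"ty": -30.7,"tz": 0,"twist": 0},
    {"grip": 1,"tx": 15.5,"ty": -30.7,"tz": 0,"twist": 0},
    {"grip": 1,"tx": 15.5,"ty": -30.7,"tz": 0,"twist": 0},
    {"grip": 1,"tx": 15.5,"ty": -30.7,"tz": 0,"twist": 0},
    {"grip": 1,"tx": 15.5,"ty": -30.7,"tz": 0,"twist": 0},
    {"grip": 1,"tx": 15.5,"ty": -30.7,"tz": 0,"twist": 0},
    {"grip": 1,"tx": 15.5,"ty": -30.7,"tz": 0,"twist": 0},
    {"grip": 1,"tx": 15.5,"ty": -30.7,"tz": 0,"twist": 0},
    {"grip": 1,"tx": 15.5,"ty": -30.7,"tz": 0,"twist": 0},
    {"grip": 1,"tx": 15.5,"ty": -30.7,"tz": 0,"twist": 0},
    {"grip": 1,"tx": 15.5,"ty": -30.7,"tz": 0,"twist": 0}
  ]
}}

```text
time: 2.1
tcp_pos: [498.3, 0.5, 294.3]
orientation: [3.141, 0.0, 0.223]
wrist_force: [-0.1, -0.9, 0.2]
finger_gap: 0.006
grasp_force: 0.0
```

Emit:
{"api": "drive_tool", "payload": {
  "motion": [
    {"grip": 1,"tx": 0,"ty": 0,"tz": 0,"twist": -0.1225},
    {"grip": 1,"tx": 0,"ty": 0,"tz": 0,"twist": -0.1225},
    {"grip": 1,"tx": 0,"ty": 0,"tz": 0,"twist": -0.1225},
    {"grip": 1,"tx": 0,"ty": 0,"tz": 0,"twist": -0.1225},
    {"grip": 1,"tx": 0,"ty": 0,"tz": 0,"twist": -0.1225},
    {"grip": 1,"tx": 0,"ty": 0,"tz": 0,"twist": -0.1225},
    {"grip": 1,"tx": 0,"ty": 0,"tz": 0,"twist": -0.1225},
    {"grip": 1,"tx": 0,"ty": 0,"tz": 0,"twist": -0.1225},
    {"grip": 1,"tx": 0,"ty": 0,"tz": 0,"twist": -0.1225},
    {"grip": 1,"tx": 0,"ty": 0,"tz": 0,"twist": -0.1225},
    {"grip": 1,"tx": 0,"ty": 0,"tz": 0,"twist": -0.1225},
    {"grip": 1,"tx": 0,"ty": 0,"tz": 0,"twist": 0}
  ]
}}

```text
time: 3.1
tcp_pos: [498.2, -1.1, 294.1]
orientation: [-3.141, 0.0, 1.573]
wrist_force: [-0.2, 0.1, -0.9]
finger_gap: 0.005
grasp_force: 0.0
```

Emit:
{"api": "drive_tool", "payload": {
  "motion": [
    {"grip": 1,"tx": 25,"ty": 7,"tz": 0,"twist": 0},
    {"grip": 1,"tx": 25,"ty": 7,"tz": 0,"twist": 0},
    {"grip": 1,"tx": 25,"ty": 7,"tz": 0,"twist": 0},
    {"grip": 1,"tx": 25,"ty": 7,"tz": 0,"twist": 0},
    {"grip": 1,"tx": 25,"ty": 7,"tz": 0,"twist": 0},
    {"grip": 1,"tx": 25,"ty": 7,"tz": 0,"twist": 0},
    {"grip": 1,"tx": 0,"ty": 0,"tz": 0,"twist": 0}
  ]
}}

```text
time: 3.68
tcp_pos: [540.0, 155.2, 294.2]
orientation: [-3.141, -0.004, 1.574]
wrist_force: [-0.1, 0.3, 0.5]
finger_gap: 0.001
grasp_force: 0.0
```

```bash
python3 - <<'E'
from h import *
s=snap('wrist','w1');snap('scene','scene1');snap('side','side1')
print(ray(s,256,192),proj(s,(512.8,165.6,105)),proj(s,(540,150,105)))
E
```

```text
(array([540.20497476, 237.34878502, 457.4386971 ]), array([-0.01101112, -0.30886939, -0.95119505])) [np.float64(238.8), np.float64(161.9)] [np.float64(258.8), np.float64(173.2)]
```

View pics/w1.png

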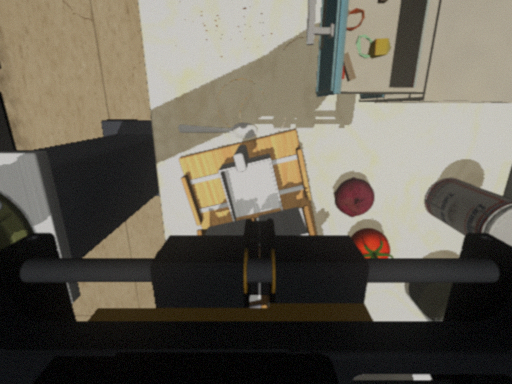

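The tab top is at about (239,158), where I predicted it. The drawer corner is at (320,93) and the garlic and tomato are well clear. I'll descend beyond the tab on its far side.

Emit:
{"api": "drive_tool", "payload": {
  "motion": [
    {"grip": 1,"tx": 13,"ty": 8,"tz": 0,"twist": 0},
    {"grip": 1,"tx": 0,"ty": 0,"tz": 23,"twist": 0},
    {"grip": 1,"tx": 0,"ty": 0,"tz": 23,"twist": 0},
    {"grip": 1,"tx": 0,"ty": 0,"tz": 23,"twist": 0},
    {"grip": 1,"tx": 0,"ty": 0,"tz": 23,"twist": 0},
    {"grip": 1,"tx": 0,"ty": 0,"tz": 23,"twist": 0},
    {"grip": 1,"tx": 0,"ty": 0,"tz": 23,"twist": 0},
    {"grip": 1,"tx": 0,"ty": 0,"tz": 23,"twist": 0},
    {"grip": 1,"tx": 0,"ty": 0,"tz": 0,"twist": 0}
  ]
}}

```text
time: 4.58
tcp_pos: [545.8, 158.3, 128.9]
orientation: [-3.134, 0.003, 1.566]
wrist_force: [-0.1, 0.4, -0.5]
finger_gap: 0.007
grasp_force: 0.0
```

```bash
python3 - <<'E'
from h import *
a=snap('scene','s2')['color'][130:270,130:290,::-1];b=snap('side','d2')['color'][150:310,180:340,::-1]
cv2.imwrite('pics/c2.png',np.hstack([cv2.resize(a,(400,350),interpolation=2),cv2.resize(b,(350,350),interpolation=2)]))
E
```

```text
(no output)
```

View pics/c2.png

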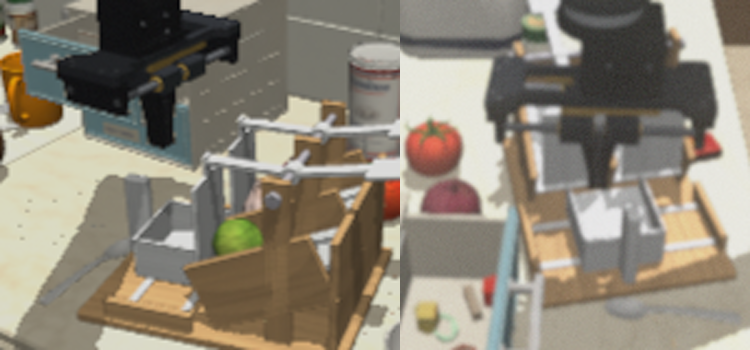

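The fingertip is on the far side of the tab: side-view crop (598,185) against the tab at (628,212). I'll shift in y, descend to about z = 85 and push.

Emit:
{"api": "drive_tool", "payload": {
  "motion": [
    {"grip": 1,"tx": 6,"ty": 0,"tz": 0,"twist": 0},
    {"grip": 1,"tx": 6,"ty": 0,"tz": 4,"twist": 0},
    {"grip": 1,"tx": 0,"ty": 0,"tz": 15,"twist": 0},
    {"grip": 1,"tx": 0,"ty": 0,"tz": 15,"twist": 0},
    {"grip": 1,"tx": 0,"ty": 0,"tz": 10,"twist": 0},
    {"grip": 1,"tx": 0,"ty": 0,"tz": 0,"twist": 0}
  ]
}}

```text
time: 5.18
tcp_pos: [547.6, 174.0, 88.1]
orientation: [-3.139, 0.0, 1.571]
wrist_force: [-0.6, -0.9, -0.1]
finger_gap: 0.004
grasp_force: 0.0
```

Emit:
{"api": "drive_tool", "payload": {
  "motion": [
    {"grip": 1,"tx": -1,"ty": -4,"tz": 0,"twist": 0},
    {"grip": 1,"tx": -1,"ty": -4,"tz": 0,"twist": 0},
    {"grip": 1,"tx": -1,"ty": -4,"tz": 0,"twist": 0},
    {"grip": 1,"tx": -1,"ty": -4,"tz": 0,"twist": 0},
    {"grip": 1,"tx": -1,"ty": -4,"tz": 0,"twist": 0},
    {"grip": 1,"tx": -1,"ty": -4,"tz": 0,"twist": 0},
    {"grip": 1,"tx": -1,"ty": -4,"tz": 0,"twist": 0},
    {"grip": 1,"tx": -1,"ty": -4,"tz": 0,"twist": 0}
  ]
}}

```text
time: 5.85
tcp_pos: [516.9, 166.0, 90.1]
orientation: [3.14, -0.0, 1.57]
wrist_force: [1.9, 0.8, 2.2]
finger_gap: 0.005
grasp_force: 0.9
```

Emit:
{"api": "drive_tool", "payload": {
  "motion": [
    {"grip": 1,"tx": -1,"ty": -4,"tz": 0,"twist": 0},
    {"grip": 1,"tx": -1,"ty": -4,"tz": 0,"twist": 0},
    {"grip": 1,"tx": -1,"ty": -4,"tz": 0,"twist": 0},
    {"grip": 1,"tx": -1,"ty": -4,"tz": 0,"twist": 0}
  ]
}}

```text
time: 6.18
tcp_pos: [500.3, 161.8, 89.6]
orientation: [3.141, 0.0, 1.57]
wrist_force: [1.7, 1.1, 1.5]
finger_gap: 0.004
grasp_force: 0.9
```

Emit:
{"api": "drive_tool", "payload": {
  "motion": [
    {"grip": 1,"tx": -0.8,"ty": -3,"tz": 0,"twist": 0},
    {"grip": 1,"tx": 0,"ty": 0,"tz": 0,"twist": 0}
  ]
}}

```text
time: 6.35
tcp_pos: [496.6, 160.8, 89.3]
orientation: [-3.141, 0.001, 1.57]
wrist_force: [0.6, 0.2, -0.2]
finger_gap: 0.003
grasp_force: 0.1
```

Emit:
{"api": "drive_tool", "payload": {
  "motion": [
    {"grip": 1,"tx": -0.8,"ty": -3,"tz": 0,"twist": 0},
    {"grip": 1,"tx": 0,"ty": 0,"tz": 0,"twist": 0}
  ]
}}

```text
time: 6.52
tcp_pos: [493.9, 160.1, 89.2]
orientation: [-3.141, 0.0, 1.57]
wrist_force: [1.2, -0.7, 0.3]
finger_gap: 0.006
grasp_force: 0.2
```

Emit:
{"api": "drive_tool", "payload": {
  "motion": [
    {"grip": 1,"tx": -0.8,"ty": -3,"tz": 0,"twist": 0},
    {"grip": 1,"tx": -0.8,"ty": -3,"tz": 0,"twist": 0}
  ]
}}

```text
time: 6.68
tcp_pos: [488.4, 158.7, 89.3]
orientation: [-3.141, -0.0, 1.57]
wrist_force: [1.9, 1.1, 0.0]
finger_gap: 0.006
grasp_force: 0.9
```

Emit:
{"api": "drive_tool", "payload": {
  "motion": [
    {"grip": 1,"tx": -0.8,"ty": -3,"tz": 0,"twist": 0},
    {"grip": 1,"tx": 0,"ty": 0,"tz": 0,"twist": 0}
  ]
}}

```text
time: 6.85
tcp_pos: [484.7, 157.7, 89.3]
orientation: [-3.141, 0.001, 1.57]
wrist_force: [-0.1, 0.4, -0.5]
finger_gap: 0.004
grasp_force: 0.1
```

Emit:
{"api": "drive_tool", "payload": {
  "motion": [
    {"grip": 1,"tx": -0.6,"ty": -2.5,"tz": 0,"twist": 0},
    {"grip": 1,"tx": -0.6,"ty": -2.5,"tz": 0,"twist": 0}
  ]
}}

```text
time: 7.02
tcp_pos: [480.6, 156.7, 89.4]
orientation: [3.141, -0.0, 1.57]
wrist_force: [6.6, 2.3, -3.5]
finger_gap: 0.007
grasp_force: 3.5
```

Emit:
{"api": "drive_tool", "payload": {
  "motion": [
    {"grip": 1,"tx": -0.6,"ty": -2.5,"tz": 0,"twist": 0},
    {"grip": 1,"tx": 0,"ty": 0,"tz": 0,"twist": 0}
  ]
}}

```text
time: 7.18
tcp_pos: [480.5, 156.7, 89.9]
orientation: [3.135, -0.002, 1.57]
wrist_force: [7.5, 3.0, -6.8]
finger_gap: 0.01
grasp_force: 4.3
```

```bash
python3 - <<'E'
from h import *
a=snap('scene','s3')['color'][130:270,130:290,::-1];b=snap('side','d3')['color'][150:310,180:340,::-1]
cv2.imwrite('pics/c3.png',np.hstack([cv2.resize(a,(400,350),interpolation=2),cv2.resize(b,(350,350),interpolation=2)]))
E
```

```text
(no output)
```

View pics/c3.png

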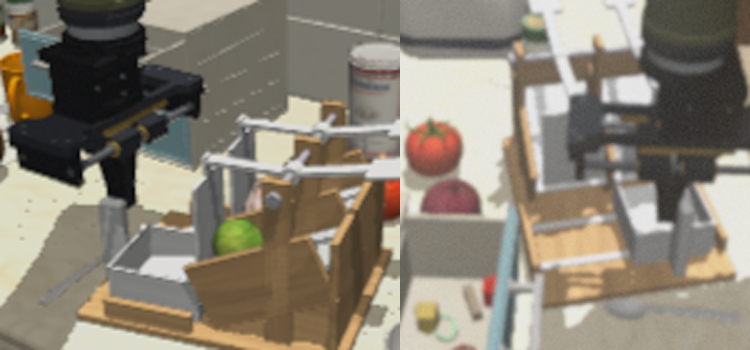

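The tray is against the near bracket and the force has risen, so it's at its stop. The lime is still behind its gate. I'll back off, raise the arm and go to the near paddle.

Emit:
{"api": "drive_tool", "payload": {
  "motion": [
    {"grip": 1,"tx": 1,"ty": 6,"tz": 0,"twist": 0},
    {"grip": 1,"tx": 1,"ty": 8,"tz": 0,"twist": 0},
    {"grip": 1,"tx": 0,"ty": 0,"tz": -18,"twist": 0},
    {"grip": 1,"tx": 0,"ty": 0,"tz": -24,"twist": 0},
    {"grip": 1,"tx": 0,"ty": 0,"tz": -24,"twist": 0},
    {"grip": 1,"tx": 0,"ty": 0,"tz": -24,"twist": 0},
    {"grip": 1,"tx": 0,"ty": 0,"tz": -24,"twist": 0},
    {"grip": 1,"tx": 0,"ty": 0,"tz": -24,"twist": 0},
    {"grip": 1,"tx": 0,"ty": 0,"tz": -24,"twist": 0},
    {"grip": 1,"tx": 0,"ty": 0,"tz": -24,"twist": 0},
    {"grip": 1,"tx": 0,"ty": 0,"tz": -14,"twist": 0},
    {"grip": 1,"tx": 0,"ty": 0,"tz": 0,"twist": 0}
  ]
}}

```text
time: 8.28
tcp_pos: [493.6, 158.6, 292.7]
orientation: [3.137, -0.001, 1.57]
wrist_force: [0.2, 0.4, -0.3]
finger_gap: 0.002
grasp_force: 0.0
```

Emit:
{"api": "drive_tool", "payload": {
  "motion": [
    {"grip": 1,"tx": 0,"ty": 0,"tz": 0,"twist": 0.1225},
    {"grip": 1,"tx": 0,"ty": 0,"tz": 0,"twist": 0.1225},
    {"grip": 1,"tx": 0,"ty": 0,"tz": 0,"twist": 0.1225},
    {"grip": 1,"tx": 0,"ty": 0,"tz": 0,"twist": 0.1225},
    {"grip": 1,"tx": 0,"ty": 0,"tz": 0,"twist": 0.1225},
    {"grip": 1,"tx": 0,"ty": 0,"tz": 0,"twist": 0.1225},
    {"grip": 1,"tx": 0,"ty": 0,"tz": 0,"twist": 0.1225},
    {"grip": 1,"tx": 0,"ty": 0,"tz": 0,"twist": 0.1225},
    {"grip": 1,"tx": 0,"ty": 0,"tz": 0,"twist": 0.1225},
    {"grip": 1,"tx": 0,"ty": 0,"tz": 0,"twist": 0.1225},
    {"grip": 1,"tx": 0,"ty": 0,"tz": 0,"twist": 0.1},
    {"grip": 1,"tx": 0,"ty": 0,"tz": 0,"twist": 0}
  ]
}}

```text
time: 9.28
tcp_pos: [491.5, 157.7, 288.2]
orientation: [-3.142, 0.003, 0.243]
wrist_force: [-1.3, 0.1, -0.6]
finger_gap: 0.007
grasp_force: 0.0
```

Emit:
{"api": "drive_tool", "payload": {
  "motion": [
    {"grip": 1,"tx": -3.1,"ty": 27.5,"tz": 0,"twist": 0},
    {"grip": 1,"tx": -3.1,"ty": 27.5,"tz": 0,"twist": 0},
    {"grip": 1,"tx": -3.1,"ty": 27.5,"tz": 0,"twist": 0},
    {"grip": 1,"tx": -3.1,"ty": 27.5,"tz": 0,"twist": 0},
    {"grip": 1,"tx": -3.1,"ty": 27.5,"tz": 0,"twist": 0},
    {"grip": 1,"tx": -3.1,"ty": 27.5,"tz": 0,"twist": 0},
    {"grip": 1,"tx": -3.1,"ty": 27.5,"tz": 0,"twist": 0},
    {"grip": 1,"tx": -3.1,"ty": 27.5,"tz": 0,"twist": 0},
    {"grip": 1,"tx": -3.1,"ty": 27.5,"tz": 0,"twist": 0},
    {"grip": 1,"tx": -3.1,"ty": 27.5,"tz": 0,"twist": 0},
    {"grip": 1,"tx": 0,"ty": 0,"tz": 15,"twist": 0},
    {"grip": 1,"tx": 0,"ty": 0,"tz": 0,"twist": 0}
  ]
}}

```text
time: 10.28
tcp_pos: [527.0, -118.2, 271.0]
orientation: [-3.138, 0.005, 0.244]
wrist_force: [-0.3, 0.4, -0.5]
finger_gap: 0.004
grasp_force: 0.0
```

Emit:
{"api": "drive_tool", "payload": {
  "motion": [
    {"grip": 1,"tx": 0,"ty": 0,"tz": 20,"twist": 0},
    {"grip": 1,"tx": 0,"ty": 0,"tz": 20,"twist": 0},
    {"grip": 1,"tx": 0,"ty": 0,"tz": 15,"twist": 0},
    {"grip": 1,"tx": 0,"ty": 0,"tz": 0,"twist": 0}
  ]
}}

```text
time: 10.62
tcp_pos: [526.5, -114.4, 216.1]
orientation: [-3.138, 0.006, 0.249]
wrist_force: [-0.2, 0.2, -0.6]
finger_gap: 0.009
grasp_force: 0.0
```

```bash
python3 - <<'E'
from h import *
print(status.get_state()['tcp_pos'])
a=snap('scene','s4')['color'][130:270,170:330,::-1];b=snap('side','d4')['color'][110:270,190:350,::-1]
cv2.imwrite('pics/c4.png',np.hstack([cv2.resize(a,(400,350),interpolation=2),cv2.resize(b,(350,350),interpolation=2)]))
E
```

```text
[ 526.5185911  -114.38204615  216.05736431]
```

View pics/c4.png

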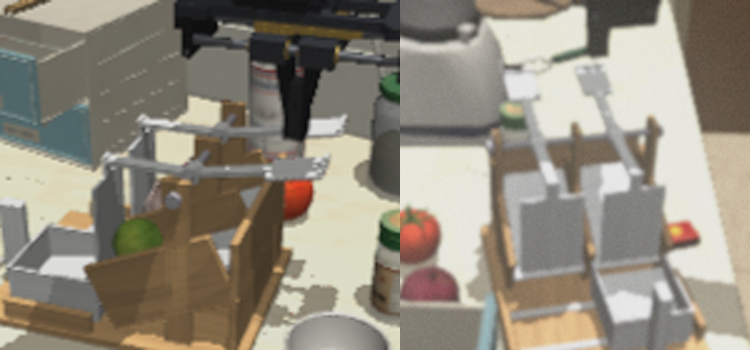

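The fingertip hangs right over the near paddle in both views: crop (296,138) above (298,167), and (597,50) above (593,82). I'll press.

Emit:
{"api": "drive_tool", "payload": {
  "motion": [
    {"grip": 1,"tx": 0,"ty": 0,"tz": 12,"twist": 0},
    {"grip": 1,"tx": 0,"ty": 0,"tz": 12,"twist": 0},
    {"grip": 1,"tx": 0,"ty": 0,"tz": 8,"twist": 0},
    {"grip": 1,"tx": 0,"ty": 0,"tz": 8,"twist": 0},
    {"grip": 1,"tx": 0,"ty": 0,"tz": 8,"twist": 0},
    {"grip": 1,"tx": 0,"ty": 0,"tz": 8,"twist": 0}
  ]
}}

```text
time: 11.22
tcp_pos: [529.1, -117.0, 163.2]
orientation: [3.14, -0.0, 0.245]
wrist_force: [0.8, -1.6, 2.6]
finger_gap: 0.005
grasp_force: 1.6
```

Emit:
{"api": "drive_tool", "payload": {
  "motion": [
    {"grip": 1,"tx": 0,"ty": 0,"tz": 8,"twist": 0},
    {"grip": 1,"tx": 0,"ty": 0,"tz": 6,"twist": 0},
    {"grip": 1,"tx": 0,"ty": 0,"tz": 0,"twist": 0},
    {"grip": 1,"tx": 0,"ty": 0,"tz": 0,"twist": 0},
    {"grip": 1,"tx": 0,"ty": 0,"tz": 0,"twist": 0},
    {"grip": 1,"tx": 0,"ty": 0,"tz": 0,"twist": 0},
    {"grip": 1,"tx": 0,"ty": 0,"tz": 0,"twist": 0},
    {"grip": 1,"tx": 0,"ty": 0,"tz": 0,"twist": 0},
    {"grip": 1,"tx": 0,"ty": 0,"tz": 0,"twist": 0},
    {"grip": 1,"tx": 0,"ty": 0,"tz": 0,"twist": 0},
    {"grip": 1,"tx": 0,"ty": 0,"tz": 0,"twist": 0},
    {"grip": 1,"tx": 0,"ty": 0,"tz": 0,"twist": 0}
  ]
}}

```text
time: 12.22
tcp_pos: [528.8, -116.0, 149.5]
orientation: [-3.141, 0.0, 0.246]
wrist_force: [-1.2, 0.5, 3.8]
finger_gap: 0.0
grasp_force: 1.6
```

```bash
python3 - <<'E'
from h import *
a=snap('scene','s5')['color'][130:270,150:310,::-1];b=snap('side','d5')['color'][130:290,190:350,::-1]
cv2.imwrite('pics/c5.png',np.hstack([cv2.resize(a,(400,350),interpolation=2),cv2.resize(b,(350,350),interpolation=2)]))
E
```

```text
(no output)
```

View pics/c5.png

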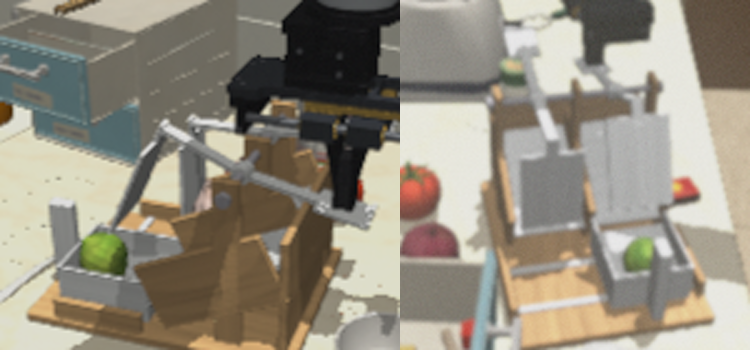

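The lime lies in the tray, at (104,252) and (640,252). The far gate is shut. I'll release the lever by going up smoothly.

Emit:
{"api": "drive_tool", "payload": {
  "motion": [
    {"grip": 1,"tx": 0,"ty": 0,"tz": -6,"twist": 0},
    {"grip": 1,"tx": 0,"ty": 0,"tz": -8,"twist": 0},
    {"grip": 1,"tx": 0,"ty": 0,"tz": -8,"twist": 0},
    {"grip": 1,"tx": 0,"ty": 0,"tz": -8,"twist": 0},
    {"grip": 1,"tx": 0,"ty": 0,"tz": -8,"twist": 0},
    {"grip": 1,"tx": 0,"ty": 0,"tz": -10,"twist": 0},
    {"grip": 1,"tx": 0,"ty": 0,"tz": -20,"twist": 0},
    {"grip": 1,"tx": 0,"ty": 0,"tz": -20,"twist": 0},
    {"grip": 1,"tx": 0,"ty": 0,"tz": -20,"twist": 0},
    {"grip": 1,"tx": 0,"ty": 0,"tz": 0,"twist": 0},
    {"grip": 1,"tx": 0,"ty": 0,"tz": 0,"twist": 0},
    {"grip": 1,"tx": 0,"ty": 0,"tz": 0,"twist": 0}
  ]
}}

```text
time: 13.32
tcp_pos: [528.4, -116.2, 257.1]
orientation: [-3.141, 0.001, 0.245]
wrist_force: [-0.4, -0.4, -0.3]
finger_gap: 0.003
grasp_force: 0.0
```

```bash
python3 - <<'E'
from h import *
a=snap('scene','s6')['color'][130:270,150:310,::-1];b=snap('side','d6')['color'][130:290,190:350,::-1]
cv2.imwrite('pics/c6.png',np.hstack([cv2.resize(a,(400,350),interpolation=2),cv2.resize(b,(350,350),interpolation=2)]))
print(np.abs(load('s4')['color'].astype(int)-load('s6')['color'])[178:215,250:305].mean())
# lime motion between s5 and s6, and near-lever pixels vs. s4 (lever up)
for n in('s5','s6'):
    h=cv2.cvtColor(load(n)['color'],cv2.COLOR_RGB2HSV)[200:260,160:230];m=cv2.inRange(h,(30,90,40),(50,255,255));M=cv2.moments(m,True);print(n,M['m10']/M['m00']+160,M['m01']/M['m00']+200,M['m00'])
d=np.abs(load('d4')['color'].astype(int)-load('d6')['color'])[185:240,270:300].mean();print('gate diff',d,np.abs(load('d4')['color'].astype(int)-load('d5')['color'])[185:240,270:300].mean())
E
```

```text
10.057002457002458
s5 190.99212598425197 230.98818897637796 254.0
s6 191.0733590733591 230.97297297297297 259.0
gate diff 3.9606060606060605 25.58888888888889
```

```bash
python3 -c "
from h import *
print(job.job_done())"
```

```text
the job is handed in; nothing more can be done
None
```

The job is handed in: the tray is at its stop in front of the near lane, the lime lies still in it, the near gate is back in its shut position in the images, and the garlic's gate stayed shut; no verdict was returned.

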